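# One palm-sugar disc from the dispenser into the cobek

### The arm

A 6-joint arm with a two-finger parallel gripper is mounted at the origin on the work surface. World frame = base frame: x ahead of the robot, y to its left, z up, the work surface at z = 0. Lengths are in m, angles in rad, forces in N, time in s.
With the tool pointing down it reaches from about 0.325 to 1 m from the base axis. Payload 5.1 kg.
Tool frame: the origin (TCP) lies at the very end of the fingers, on their centre line; the grasp point (between the pads) lies 19 mm behind it; z points along the fingers, y is the direction in which the jaws open and shut (so a half turn about z gives the same grasp; the last joint's range is limited). The gripper opens to 85 mm and grips with 20 to 120 N. Pads are 22 mm wide; open, the fingers measure 114 mm over their backs; the gripper's body (76 mm by 85 mm) begins 54 mm behind the grasp point. The pads swing forward as they close: fully open they stand 13 mm farther back than shut.
Start: joints at [-1.192, 0.124, 1.65, -0, 1.367, -0.083], TCP at [0.29, -0.582, 0.231] pointing down, gripper open.
Joint ranges: [-2.61, 2.61], [-1.02, 2.33], [0.03, 2.71], [-1.35, 4.49], [0.32, 2.68], [-2.91, 2.91]. Speed limits (rad/s): [2.57, 2.57, 3.14, 3.14, 3.14, 3.14].

### API

Orientations are given as a 3x3 rotation matrix whose columns are the frame's x, y, z axes.
In Python, from rig import env gives the robot as it stands.
- The arm moves only by the shell command python3 -m pendant 'ROWS' [OPENING] [FORCE]. ROWS is JSON, a list of rows, each a list of 2 entries, a list of its own where there are three numbers: the shift along the world's x, y, z in cm, then the turn about the world's z in rad. In form: [[[dx, dy, dz], roll], ...]. A call has exactly 10 rows; each row is the pose to reach, as a shift and turn from the pose measured when the call began; what a row does not reach only later rows make up. A row lasts 1/12 s, in which the tool goes at most 41.7 mm and 7.16 degrees, less where a joint would pass 70% of its speed; a pose out of reach is approached as far as the arm can. A call with a gripper value outside its range is refused whole. OPENING is the gripper's target within -1 to 1 (shut at 1, half-way at 0, fully open at -1), set as the call begins (- or left out, the last holds). The fingers move at their own pace and stop on an object; FORCE is the grip in N (left out, the last holds). Time passes only in rows, so rows that repeat a pose let the fingers close, or fill a call up. It gives the time, the measured TCP pose, the force and the opening at its end, in the units of the state.
- env.read_state(): the state, without advancing time (a new reading comes with each control period).
- env.read_camera(name): name is "side" or "top"; returns (picture, depth): 480x640x3 uint8, red, green, blue; 480x640 float32, m along the optical axis (not along the pixel's ray), 0 where there is no reading.
- env.camera_params(name): a dict with "vfov" (degrees; the focal length in pixels is half the picture's height over the tangent of half this angle, whatever the lens; pixels are square), "cx", "cy" (the principal point, pixels), "k1" (the pictures are not rectified: a ray, as slopes to the right and down, at radius r is drawn at 1 + k1 r^2 times it, then the intrinsics apply), "T" (4x4, takes a point from camera to world coordinates). Camera axes: x right, y down, z forward; pixel columns grow to the right and rows downward; lengths in m; the calibration is good to about 2 mm. A picture is of the moment at which its call begins. camera_params takes no time and is no camera call.
- env.sign_off(): hands the job in, once; it reports no verdict.
The state is a dict: "time": time; "q": joint angles; "joint_velocities": joint speeds; "joint_efforts": joint torques, N m; "tcp_pos": TCP position; "ee_rot": TCP orientation; "ft_force": force on the tool from outside, world axes, zero at the start; "moment": the same for the moment, N m; "finger_gap": finger opening in m.
Only numpy, scipy, OpenCV 4.12 (cv2) and the standard library are available. Lean on these libraries where they do the work, as an engineer would, in place of code of your own. Each camera call takes 0.05 s, during which the arm holds its last target.

### The job

Push the plunger of the palm-sugar dispenser all the way in once and let it spring fully back, so that a single sugar disc comes out and lies on the ledge; then nudge that disc sideways off the ledge so that it drops into the stone cobek standing beside it. Use only the fingertips or the outside of the fingers: do not pinch or lift the disc or bring out a second one, and leave the cobek, clay bowl, wooden ulekan and teaspoon where they are.

Things in the scene. Friction and masses are not known exactly. Their poses are not given: they have to be found in the camera images.
- dispenser: Steel palm-sugar dispenser bolted to the bench. Origin on the bench under the axis of its magazine (a cage of four rods, round black cap 60 mm across, top 131 mm above the bench) of four stacked discs. x axis: level, the way the plunger is pushed and discs come out; z up. Track guides (y = +-26 mm) and gate bar (top 84 mm up) end at x = 26 mm. Foot plate 6 mm thick, x -130 to 10, 68 mm wide.
- ledge_mid (a point): Middle of the top of the open steel ledge onto which a disc comes out, 52 mm in front of the magazine axis, 60 mm above the bench. The ledge reaches in the dispenser's frame from x = 26 to 83 mm and from y = -28 to +28 mm; its two sides are open, and a lip 8 mm high closes the front (x = 83 to 86 mm).
- plunger (a joint): Travel of the plunger in m along the dispenser's x: 0 = sprung out (rest), 0.052 = fully in, on its stop. Its spring pushes back with 3 N at rest, 8 N fully in; the discs add about 1 N of friction. Fully in, it has shoved the lowest disc out on the ledge, centre about 49 mm in front of the magazine axis; when it has sprung back, the stack drops by one disc.
- plunger_face (a point): Centre of the outer face of the plunger's black knob (34 mm diameter, 12 mm thick, axis along the dispenser's x), the face to push on towards +x; 66 mm above the bench, 127 mm behind the magazine axis at rest; moves with the plunger.
- sugar0_center (a point): Centre of the lowest of the four brown palm-sugar discs, the one that comes out first: 40 mm diameter, 14 mm thick, 23 g, lying flat, half-way up (67 mm above the bench while in the dispenser or on the ledge).
- sugar1_center (a point): Centre of the second disc from below, same size; it must stay in the magazine.
- sugar2_center (a point): Centre of the third disc from below, same size; it must stay in the magazine.
- sugar3_center (a point): Centre of the top disc, same size; it must stay in the magazine.
- cobek: Dark grey stone cobek (shallow round mortar), loose, 1.4 kg: 150 mm across the rim, 132 mm inside it, 48 mm high, inner floor 16 mm above the bench. Origin at the centre of its underside. It stands on one side of the ledge, left or right, with the near part of its rim under the ledge's side edge.
- bowl: Small terracotta clay bowl with three shallots in it, loose: 100 mm across the rim, 45 mm high, origin at the centre of its underside. It stands on the other side of the ledge; to be left alone.
- ulekan: Bent wooden pestle lying on the bench, about 120 mm long, 40 mm high at its thick end; origin on the bench near its bend. To be left alone.
- teaspoon: Steel teaspoon lying on the bench, 140 mm long; origin on the bench near its middle. To be left alone.
Mind the look-alikes: they are no part of the job. What is shaped like the dispenser but red is not meant.

How it is judged:
On the way, in this order (a step that is already met when the one before it is completed fails the run):
1. the plunger is pushed all the way in (value of joint plunger above 0.048 m), for 0.05 s.
2. the plunger has sprung fully back and one disc lies on the ledge, the others still in the magazine (value of joint plunger below 0.004 m and x of sugar0_center in the frame of dispenser between 0.04 and 0.072 m and y of sugar0_center in the frame of dispenser between -0.026 and 0.026 m and z of sugar0_center in the frame of dispenser between 0.062 and 0.074 m and linear speed of sugar0 below 0.02 m/s and horizontal distance between each of sugar1_center, sugar2_center, sugar3_center and dispenser below 0.006 m), for 0.1 s.
At the end, for the whole second after the job is handed in: The first disc lies at rest inside the cobek (centre within 64 mm of its axis and below 50 mm), the other three discs are still stacked in the magazine (within 6 mm of its axis), the plunger is sprung out (under 4 mm), and the cobek stands level within 20 mm of where it was (horizontal distance between sugar0_center and cobek below 0.064 m and z of sugar0_center in the frame of cobek between 0.01 and 0.05 m and linear speed of sugar0 below 0.02 m/s and value of joint plunger below 0.004 m and horizontal distance between each of sugar1_center, sugar2_center, sugar3_center and dispenser below 0.006 m and distance of cobek from where it was at the start of the episode below 0.02 m and angle between cobek's own z axis and vertical below 0.1 rad); the robot touches nothing.
It fails at once if the first disc is lifted (centre more than 13 mm above its height on the ledge) (height (world z) of sugar0_center above 0.08 m).
It fails at once if the first disc is pinched or pressed hard (over 15 N) (contact force between the fingers and sugar0 above 15 N).
It fails at once if a second disc is pushed out (more than 12 mm from the magazine axis) (horizontal distance between any of sugar1_center, sugar2_center, sugar3_center and dispenser above 0.012 m).
It fails at once if the cobek is shifted more than 20 mm (distance of cobek from where it was at the start of the episode above 0.02 m).
It fails at once if the clay bowl, ulekan or teaspoon is shifted more than 15 mm (distance of any of bowl, ulekan, teaspoon from where it was at the start of the episode above 0.015 m).
It also fails if it takes over 51 s, if anything falls off the work surface, if the arm or the gripper's body presses on something with over 40 N, if the wrist force passes 120 N, or if a joint passes its speed limit or range.

## Working session

There is one attempt and no reset: what is moved stays moved. The work goes in short steps, Python scripts to look and compute and a shell command to move; the robot and the scene stay as the last step left them, time stands still between calls to the robot, and variables do not carry over. Pictures are saved under pics/ and viewed, and the job is handed in when it is done.

```bash
ls; mkdir -p pics; python3 - <<'E'
from rig import env
import cv2,numpy as np
for n in("side","top"):
    p,d=env.read_camera(n); cv2.imwrite(f"pics/{n}0.png",p[:,:,::-1]); np.savez(f"{n}0.npz",p=p,d=d); c=env.camera_params(n); print({k:(np.round(v,3).tolist() if k=="T" else v) for k,v in c.items()})
s=env.read_state();print(s["time"],s["tcp_pos"],s["ee_rot"],s["finger_gap"])
E
```

```text
pics
{'vfov': 54.05320411676727, 'cx': 318.0265742047237, 'cy': 243.6944870437608, 'k1': -0.0658768016365927, 'T': [[-0.997, -0.037, 0.061, 0.506], [-0.071, 0.612, -0.788, 0.633], [-0.008, -0.79, -0.613, 0.64], [0.0, 0.0, 0.0, 1.0]]}
{'vfov': 54.873273836300946, 'cx': 307.37837370444043, 'cy': 242.91479316291532, 'k1': -0.04460427053346044, 'T': [[0.006, -0.999, 0.054, 0.526], [-0.999, -0.004, 0.04, -0.097], [-0.04, -0.054, -0.998, 0.879], [0.0, 0.0, 0.0, 1.0]]}
0.1 [ 0.28937403 -0.58141192  0.23015057] [[ 8.95243435e-01  4.45576809e-01 -7.06151385e-04]
 [ 4.45577341e-01 -8.95241692e-01  1.77358202e-03]
 [ 1.58090856e-04 -1.90243271e-03 -9.99998178e-01]] 0.08568777511190392
```

View pics/side0.png

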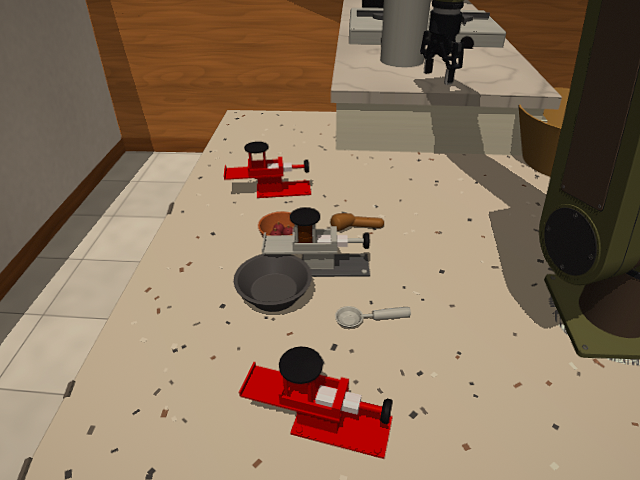

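View pics/top0.png

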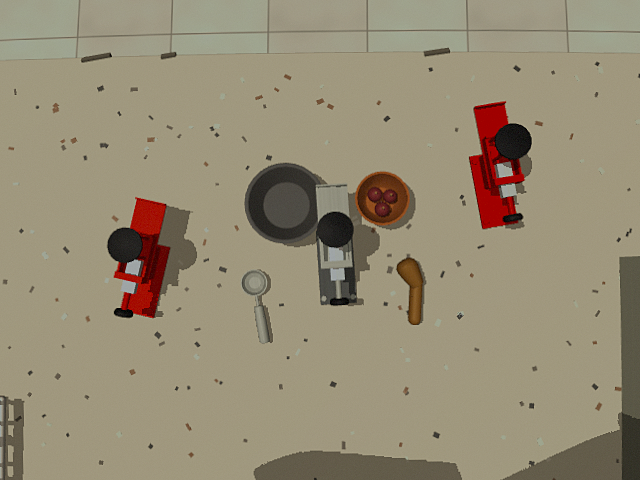

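The steel dispenser is in the middle, with its cap at about (335,230) and its knob at about (339,301) in the top view. The cobek is at (286,203), on the +y side, and the bowl is at (382,198). The red dispensers are decoys. Next I'll measure these points.

```bash
cat > h.py <<'E'
import numpy as np,cv2
from rig import env
def K(c):
    f=240/np.tan(np.radians(c["vfov"]/2)); return np.array([[f,0,c["cx"]],[0,f,c["cy"]],[0,0,1.]])
def rays(n,uv):
    c=env.camera_params(n); k=np.array([c["k1"],0,0,0,0.])
    p=cv2.undistortPoints(np.float64(uv).reshape(-1,1,2),K(c),k).reshape(-1,2)
    return np.c_[p,np.ones(len(p))],c["T"]
def atz(n,uv,z):
    r,T=rays(n,uv); w=r@T[:3,:3].T; o=T[:3,3]; return o+w*((z-o[2])/w[:,2])[:,None]
def atd(n,uv,d):
    r,T=rays(n,uv); return (r*np.asarray(d)[:,None])@T[:3,:3].T+T[:3,3]
def proj(n,P):
    c=env.camera_params(n);T=np.linalg.inv(c["T"]);q=np.atleast_2d(P)@T[:3,:3].T+T[:3,3]
    return cv2.projectPoints(q,np.zeros(3),np.zeros(3),K(c),np.array([c["k1"],0,0,0,0.]))[0].reshape(-1,2)
E
python3 - <<'E'
from h import *
z=np.load("top0.npz");p,d=z["p"],z["d"]
vv,uu=np.mgrid[150:330,230:430]; uv=np.c_[uu.ravel(),vv.ravel()]
P=atd("top",uv,d[150:330,230:430].ravel()); col=p[150:330,230:430].reshape(-1,3).astype(int)
m=(P[:,2]>.122)&(P[:,2]<.14); print("cap",m.sum(),P[m].mean(0),np.ptp(P[m],axis=0), "midrange",(P[m].max(0)+P[m].min(0))/2)
dark=col.max(1)<45
m=(P[:,2]>.06)&(P[:,2]<.095)&dark&(uv[:,1]>285); print("knob",m.sum(),P[m].mean(0),P[m].min(0),P[m].max(0))
m=(P[:,2]>.053)&(P[:,2]<.067)&(uv[:,1]<210)&(uv[:,0]>300); print("ledge",m.sum(),np.median(P[m],0))
r=cv2.minAreaRect(P[m][:,:2].astype(np.float32)); print(cv2.boxPoints(r))
m=(P[:,2]>.042)&(P[:,2]<.055)&(uv[:,0]<315)&(uv[:,1]<250); print("cobek rim",m.sum(),P[m].min(0),P[m].max(0), cv2.minEnclosingCircle(P[m][:,:2].astype(np.float32)))
a=np.kron(p[150:330,230:430,::-1],np.ones((4,4,1),np.uint8)).clip(0,255); 
im=cv2.resize(p[170:320,240:420,::-1],None,fx=4,fy=4,interpolation=cv2.INTER_CUBIC); cv2.imwrite("pics/z0.png",im)
s=np.load("side0.npz");im=cv2.resize(s["p"][195:315,225:425,::-1],None,fx=4,fy=4,interpolation=cv2.INTER_CUBIC); cv2.imwrite("pics/z1.png",im)
E
```

```text
cap 1054 [ 0.58988037 -0.11107412  0.12997432] [0.05906014 0.05856725 0.0099751 ] midrange [ 0.58978393 -0.11120195  0.13035444]
knob 120 [ 0.46945197 -0.11963835  0.08029131] [ 0.46408785 -0.13519257  0.06970899] [ 0.47588471 -0.10397682  0.08658003]
ledge 773 [ 0.65224613 -0.10713219  0.0607685 ]
[[ 0.63039416 -0.07866251]
 [ 0.6306614  -0.13567974]
 [ 0.6766953  -0.13546397]
 [ 0.676428   -0.07844675]]
cobek rim 1259 [ 0.57233213 -0.07496893  0.04202287] [0.71742955 0.05267287 0.05345088] ((0.6455948352813721, -0.02100221812725067), 0.07453196495771408)
```

View pics/z0.png

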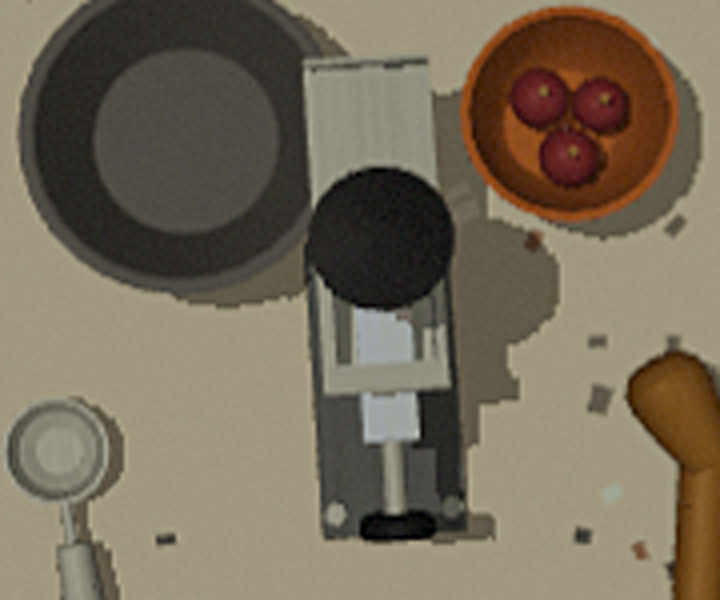

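View pics/z1.png

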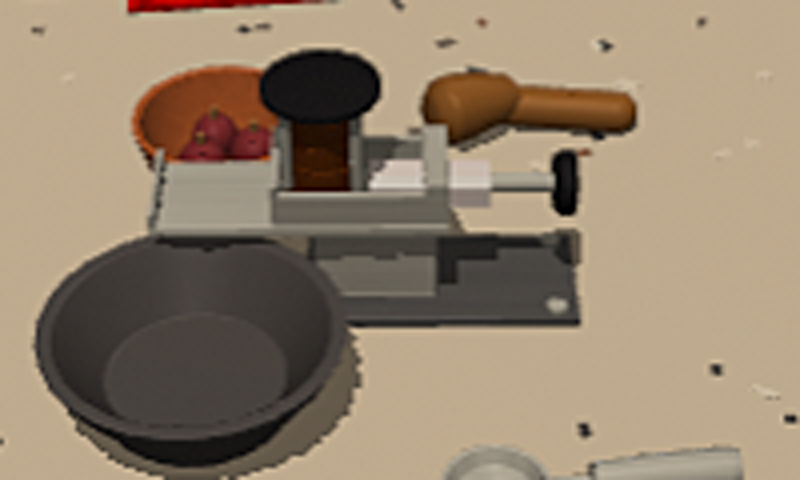

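```bash
python3 -m pendant '[[[1,3,0],-0.05],[[2,6,0],-0.1],[[3,10,0],-0.15],[[4,13,0],-0.2],[[5,16.5,0],-0.25],[[6,20,0],-0.3],[[7,23.5,0],-0.35],[[8,27,0],-0.396],[[9,30,0],-0.396],[[9,30,0],-0.396]]' 1 20; python3 -m pendant '[[[0.8,3,0],0],[[1.6,6,0],0],[[2.4,9,0],0],[[3.2,12,0],0],[[4,14,0],0],[[4.6,15.5,0],0],[[4.8,15.9,0],0],[[4.8,15.9,-2],0],[[4.8,15.9,-4],0],[[4.8,15.9,-4],0]]'
```

```text
time: 0.93
tcp_pos: [0.3802, -0.2771, 0.2297]
ee_rot: [[0.998, 0.07, 0.0], [0.07, -0.998, 0.004], [0.001, -0.004, -1.0]]
ft_force: [0.0, -1.1, -0.5]
finger_gap: 0.0001
time: 1.77
tcp_pos: [0.4257, -0.1177, 0.1853]
ee_rot: [[0.998, 0.07, -0.007], [0.07, -0.998, 0.007], [-0.006, -0.007, -1.0]]
ft_force: [-0.9, 1.0, -1.0]
finger_gap: -0.0
```

```bash
python3 -m pendant '[[[0,-0.4,-2],0],[[0,-0.4,-4],0],[[0,-0.4,-6],0],[[0,-0.4,-8],0],[[0,-0.4,-10],0],[[0,-0.4,-11.5],0],[[0,-0.4,-12.5],0],[[0,-0.4,-12.7],0],[[0,-0.4,-12.7],0],[[0,-0.4,-12.7],0]]'; python3 - <<'E'
from h import *
p,d=env.read_camera("side"); a=p[175:295,205:405,::-1]; cv2.imwrite("pics/s1.png",cv2.resize(a,None,fx=4,fy=4,interpolation=cv2.INTER_CUBIC))
print(proj("side",[env.read_state()["tcp_pos"],[.463,-.1196,.066]]))
p,d=env.read_camera("top"); a=p[170:350,240:440,::-1]; cv2.imwrite("pics/t1.png",cv2.resize(a,None,fx=3,fy=3,interpolation=cv2.INTER_CUBIC))
E
```

```text
time: 2.6
tcp_pos: [0.4265, -0.1222, 0.0593]
ee_rot: [[0.998, 0.07, -0.006], [0.07, -0.998, 0.006], [-0.005, -0.006, -1.0]]
ft_force: [0.7, -0.2, 0.8]
finger_gap: -0.0001
[[386.28713117 243.14536412]
 [368.43208888 240.77456621]]
```

View pics/s1.png

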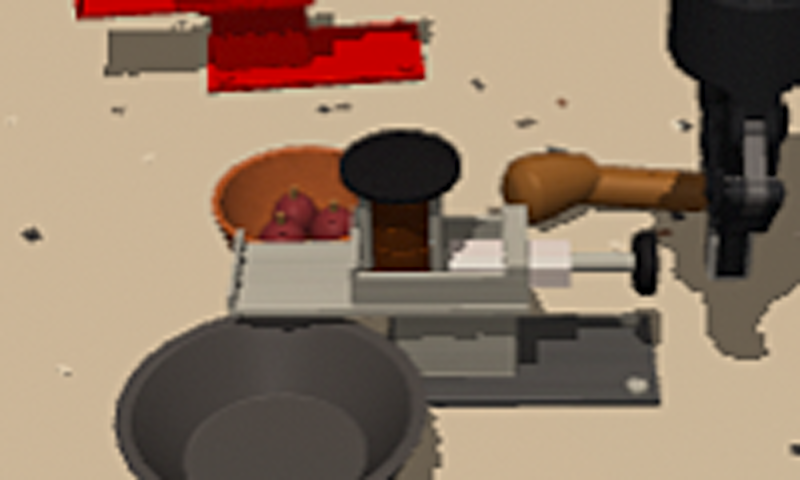

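View pics/t1.png

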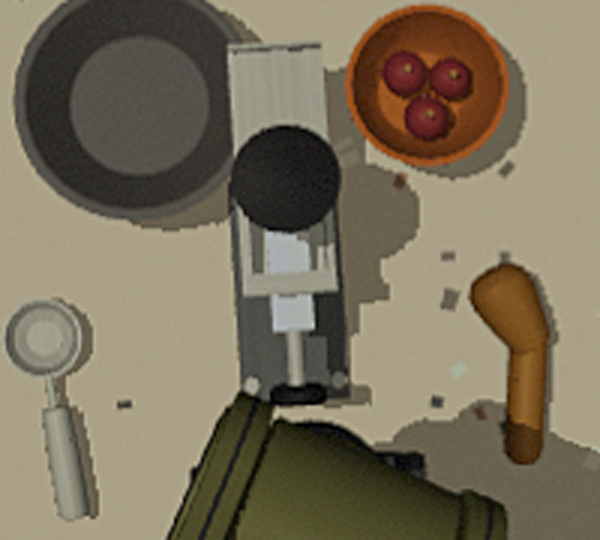

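```bash
python3 -m pendant '[[[1,0.07,0],0],[[2,0.14,0],0],[[2.5,0.17,0],0],[[3.2,0.21,0],0],[[3.9,0.26,0],0],[[4.6,0.3,0],0],[[5.3,0.35,0],0],[[6,0.4,0],0],[[6.5,0.43,0],0],[[7,0.46,0],0]]'; python3 -m pendant '[[[0.2,0.01,0],0],[[0.4,0.03,0],0],[[0.6,0.04,0],0],[[0.8,0.05,0],0],[[0.8,0.05,0],0],[[0.8,0.05,0],0],[[0.8,0.05,0],0],[[0.8,0.05,0],0],[[0.8,0.05,0],0],[[0.8,0.05,0],0]]'; python3 - <<'E'
from h import *
p,d=env.read_camera("side"); a=p[175:295,205:405,::-1]; cv2.imwrite("pics/s2.png",cv2.resize(a,None,fx=4,fy=4,interpolation=cv2.INTER_CUBIC))
E
```

```text
time: 3.53
tcp_pos: [0.496, -0.1174, 0.0595]
ee_rot: [[0.997, 0.071, -0.009], [0.071, -0.997, 0.006], [-0.009, -0.007, -1.0]]
ft_force: [-7.6, 0.2, 6.9]
finger_gap: 0.0001
time: 4.37
tcp_pos: [0.503, -0.1169, 0.0593]
ee_rot: [[0.997, 0.071, -0.014], [0.072, -0.997, 0.006], [-0.013, -0.007, -1.0]]
ft_force: [-7.0, -0.9, 6.3]
finger_gap: -0.0002
```

View pics/s2.png

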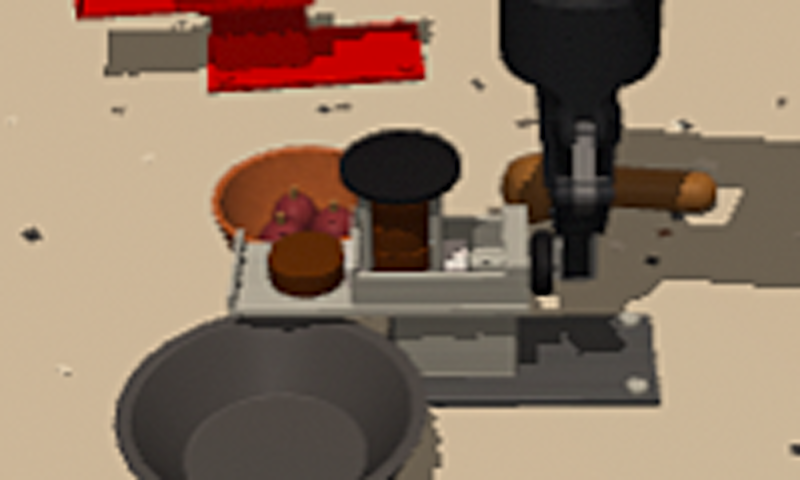

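```bash
python3 -m pendant '[[[0.1,0.01,0],0],[[0.2,0.01,0],0],[[0.3,0.02,0],0],[[0.3,0.02,0],0],[[0.3,0.02,0],0],[[0.3,0.02,0],0],[[0.3,0.02,0],0],[[0.3,0.02,0],0],[[0.3,0.02,0],0],[[0.3,0.02,0],0]]'
```

```text
time: 5.25
tcp_pos: [0.503, -0.1168, 0.0592]
ee_rot: [[0.997, 0.072, -0.024], [0.073, -0.997, 0.006], [-0.023, -0.008, -1.0]]
ft_force: [-16.4, -1.6, 12.6]
finger_gap: 0.0003
```

The plunger is on its stop: the force rose and the tool did not move. Backing off now.

```bash
python3 -m pendant '[[[-0.6,-0.04,0],0],[[-1.3,-0.09,0],0],[[-2,-0.14,0],0],[[-2.7,-0.19,0],0],[[-3.4,-0.24,0],0],[[-4.1,-0.28,0],0],[[-4.8,-0.33,0],0],[[-5.5,-0.38,0],0],[[-6.2,-0.42,0],0],[[-7,-0.48,0],0]]'; python3 -m pendant '[[[-0.5,0,0],0],[[-0.5,0,3],0],[[-0.5,0,6],0],[[-0.5,0,9],0],[[-0.5,0,12],0],[[-0.5,0,14],0],[[-0.5,0,14],0],[[-0.5,0,14],0],[[-0.5,0,14],0],[[-0.5,0,14],0]]'; python3 - <<'E'
from h import *
p,d=env.read_camera("side"); a=p[175:295,205:405,::-1]; cv2.imwrite("pics/s3.png",cv2.resize(a,None,fx=4,fy=4,interpolation=cv2.INTER_CUBIC))
p,d=env.read_camera("top"); a=p[170:350,240:440,::-1]; cv2.imwrite("pics/t3.png",cv2.resize(a,None,fx=3,fy=3,interpolation=cv2.INTER_CUBIC))
vv,uu=np.mgrid[150:330,230:430]; uv=np.c_[uu.ravel(),vv.ravel()]
P=atd("top",uv,d[150:330,230:430].ravel());col=p[150:330,230:430].reshape(-1,3).astype(int)
Y=.066; D=P[:,:2]-[.5898,-.1112]; c,s=np.cos(Y),np.sin(Y); L=np.c_[D@[c,s],D@[-s,c],P[:,2]]
m=(L[:,2]>.069)&(L[:,2]<.082)&(L[:,0]>.031)&(L[:,0]<.09)&(abs(L[:,1])<.04)
print("disc",m.sum(),L[m].min(0),L[m].max(0),np.median(L[m],0))
m=(L[:,2]>.06)&(L[:,2]<.095)&(col.max(1)<45)&(L[:,0]<-.05)&(abs(L[:,1])<.03); print("knob",m.sum(),L[m].min(0),L[m].max(0),P[m].mean(0))
E
```

```text
time: 6.08
tcp_pos: [0.4329, -0.1216, 0.0593]
ee_rot: [[0.997, 0.072, -0.022], [0.073, -0.997, 0.006], [-0.022, -0.008, -1.0]]
ft_force: [-0.4, 0.1, -0.2]
finger_gap: -0.0001
time: 6.92
tcp_pos: [0.4269, -0.1212, 0.1974]
ee_rot: [[0.997, 0.072, -0.025], [0.073, -0.997, 0.007], [-0.024, -0.009, -1.0]]
ft_force: [0.2, 0.5, 0.0]
finger_gap: -0.0004
disc 370 [ 0.03480505 -0.02246537  0.06901447] [0.08609911 0.02173041 0.07895841] [0.0510329  0.00044852 0.07445869]
knob 119 [-0.12624667 -0.01625193  0.0707738 ] [-0.11488006  0.01536482  0.08635108] [ 0.46933938 -0.11963696  0.08035055]
```

View pics/s3.png

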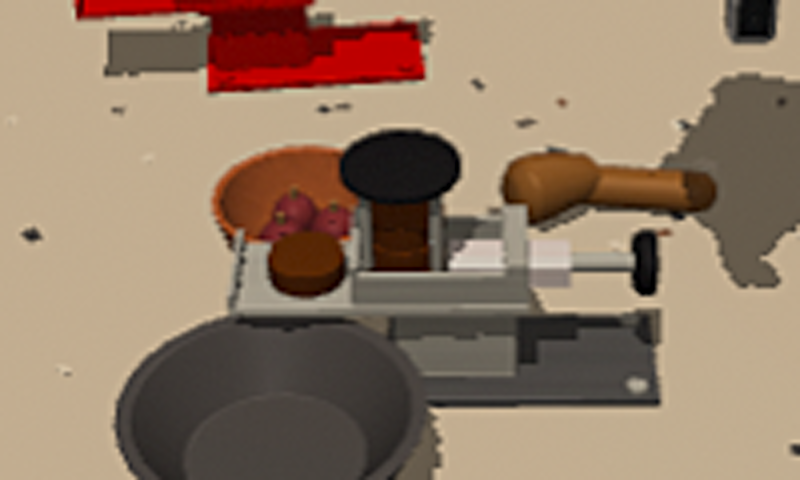

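View pics/t3.png

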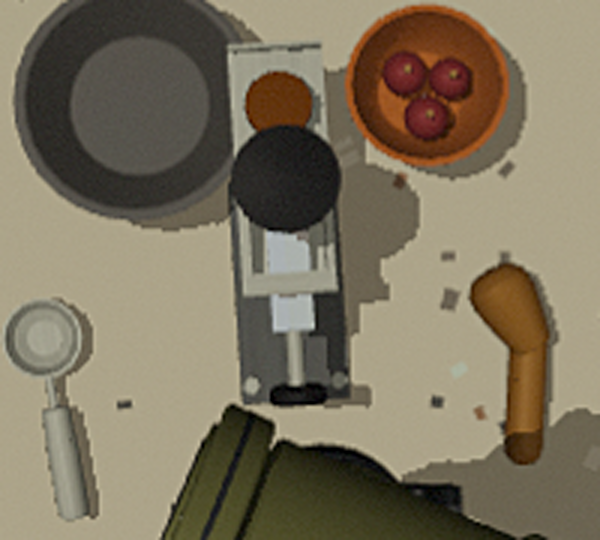

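```bash
python3 - <<'E'
from h import *
z=np.load("top0.npz");d=z["d"]
vv,uu=np.mgrid[165:235,355:412]; P=atd("top",np.c_[uu.ravel(),vv.ravel()],d[165:235,355:412].ravel())
print("bowl region max",P[:,2].max(), np.percentile(P[:,2],99), P[P[:,2]>.035].min(0),P[P[:,2]>.035].max(0))
print(atz("top",[[333,204.3]],.074))
E
python3 -m pendant '[[[2.5,-0.5,0],0],[[5,-1,0],0],[[8,-1.5,0],0],[[11,-2,0],0],[[14,-2.6,0],0],[[17,-3.2,0],0],[[20,-3.8,0],0],[[21.9,-4.1,0],0],[[21.9,-4.1,0],0],[[21.9,-4.1,0],0]]'
```

```text
bowl region max 0.8789476993220013 0.04769498942775715 [ 0.52615692 -0.24647579  0.03501234] [ 0.70103692 -0.0965626   0.8789477 ]
[[ 0.63750189 -0.1086759   0.074     ]]
time: 7.85
tcp_pos: [0.6458, -0.1621, 0.1955]
ee_rot: [[0.997, 0.073, -0.028], [0.073, -0.997, 0.008], [-0.027, -0.01, -1.0]]
ft_force: [-0.3, -0.3, 0.2]
finger_gap: 0.0002
```

```bash
python3 -m pendant '[[[-0.2,0,-2],0],[[-0.2,0,-4],0],[[-0.2,0,-6],0],[[-0.2,0,-8],0],[[-0.2,0,-10],0],[[-0.2,0,-11.5],0],[[-0.2,0,-12.5],0],[[-0.2,0,-12.9],0],[[-0.2,0,-12.9],0],[[-0.2,0,-12.9],0]]'; python3 - <<'E'
from h import *
p,d=env.read_camera("side"); a=p[175:295,205:405,::-1]; cv2.imwrite("pics/s4.png",cv2.resize(a,None,fx=4,fy=4,interpolation=cv2.INTER_CUBIC))
E
```

```text
time: 8.68
tcp_pos: [0.6442, -0.1622, 0.0674]
ee_rot: [[0.997, 0.073, -0.027], [0.073, -0.997, 0.008], [-0.026, -0.01, -1.0]]
ft_force: [0.1, -0.0, 0.5]
finger_gap: 0.0002
```

View pics/s4.png

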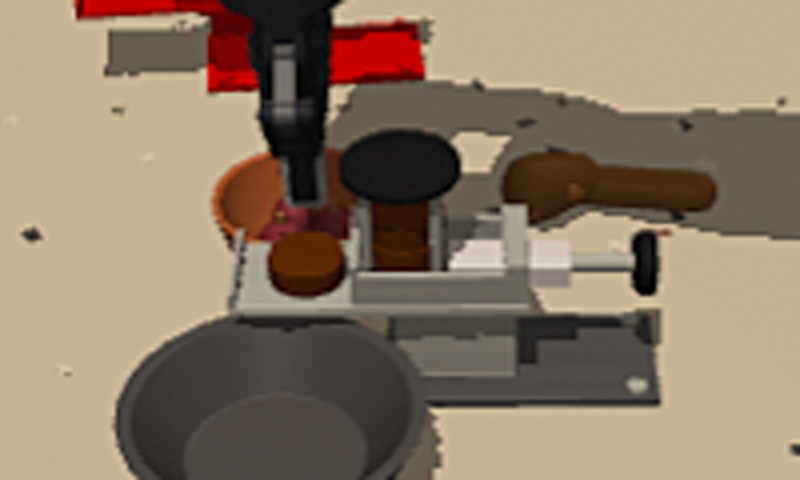

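```bash
python3 -m pendant '[[[0,0.5,-0.1],0],[[-0.1,1,-0.1],0],[[-0.1,1.5,-0.1],0],[[-0.1,1.9,-0.1],0],[[-0.15,2.3,-0.1],0],[[-0.2,2.7,-0.1],0],[[-0.2,3.1,-0.1],0],[[-0.2,3.5,-0.1],0],[[-0.25,3.9,-0.1],0],[[-0.25,3.9,-0.1],0]]'; python3 - <<'E'
from h import *
p,d=env.read_camera("side"); a=p[175:295,205:405,::-1]; cv2.imwrite("pics/s5.png",cv2.resize(a,None,fx=4,fy=4,interpolation=cv2.INTER_CUBIC))
E
```

```text
time: 9.57
tcp_pos: [0.6422, -0.1226, 0.0671]
ee_rot: [[0.997, 0.073, -0.026], [0.073, -0.997, 0.008], [-0.025, -0.01, -1.0]]
ft_force: [0.6, -0.7, -0.4]
finger_gap: -0.0
```

View pics/s5.png

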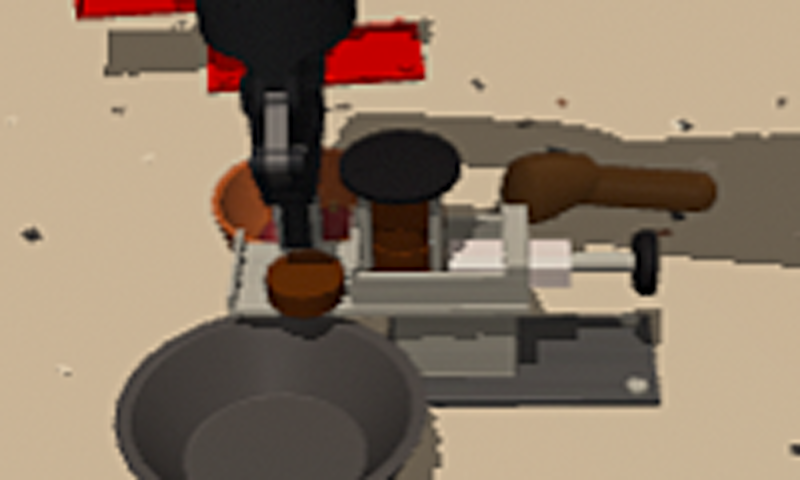

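```bash
python3 -m pendant '[[[0,0.5,0],0],[[-0.05,1,0],0],[[-0.1,1.5,0],0],[[-0.1,2,0],0],[[-0.15,2.5,0],0],[[-0.2,3,0],0],[[-0.2,3.3,0],0],[[-0.2,3.3,0],0],[[-0.2,3.3,0],0],[[-0.2,3.3,0],0]]'; python3 - <<'E'
from h import *
p,d=env.read_camera("side"); a=p[175:295,205:405,::-1]; cv2.imwrite("pics/s6.png",cv2.resize(a,None,fx=4,fy=4,interpolation=cv2.INTER_CUBIC))
E
```

```text
time: 10.45
tcp_pos: [0.6401, -0.0899, 0.0669]
ee_rot: [[0.997, 0.073, -0.026], [0.073, -0.997, 0.008], [-0.026, -0.01, -1.0]]
ft_force: [-0.5, -0.7, 0.1]
finger_gap: -0.0
```

View pics/s6.png

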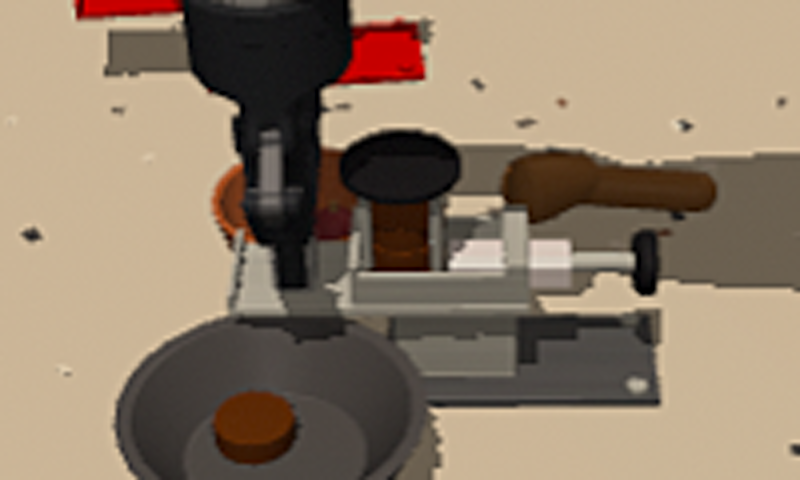

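The disc is in the cobek. I'll lift the tool clear and check.

```bash
python3 -m pendant '[[[0,-0.5,0],0],[[0,-0.8,2],0],[[0,-0.8,4],0],[[0,-0.8,6],0],[[0,-0.8,9],0],[[0,-0.8,12],0],[[0,-0.8,15],0],[[0,-0.8,16],0],[[0,-0.8,16],0],[[0,-0.8,16],0]]';python3 -m pendant '[[[-2,-3,0],0],[[-4,-6,0],0],[[-6,-9,0],0],[[-8,-12,0],0],[[-10,-15,0],0],[[-12,-18,0],0],[[-13,-19,0],0],[[-13,-19,0],0],[[-13,-19,0],0],[[-13,-19,0],0]]'; python3 - <<'E'
from h import *
p,d=env.read_camera("side"); a=p[175:295,205:405,::-1]; cv2.imwrite("pics/s7.png",cv2.resize(a,None,fx=4,fy=4,interpolation=cv2.INTER_CUBIC))
p,d=env.read_camera("top"); a=p[150:350,220:440,::-1]; cv2.imwrite("pics/t7.png",cv2.resize(a,None,fx=3,fy=3,interpolation=cv2.INTER_CUBIC))
vv,uu=np.mgrid[150:330,230:430]; uv=np.c_[uu.ravel(),vv.ravel()]
P=atd("top",uv,d[150:330,230:430].ravel())
m=(P[:,2]>.042)&(P[:,2]<.055)&(uv[:,0]<315)&(uv[:,1]<250); print("cobek",cv2.minEnclosingCircle(P[m][:,:2].astype(np.float32)))
col=p[150:330,230:430].reshape(-1,3).astype(int)
m=(col[:,0]>col[:,2]+50)&(uv[:,0]<310); print("disc",m.sum(),np.median(P[m],0))
print(env.read_state()["ft_force"])
E
```

```text
time: 11.33
tcp_pos: [0.6401, -0.0984, 0.2266]
ee_rot: [[0.997, 0.073, -0.026], [0.073, -0.997, 0.008], [-0.025, -0.01, -1.0]]
ft_force: [-0.7, 0.5, -0.8]
finger_gap: 0.0002
time: 12.17
tcp_pos: [0.5101, -0.2873, 0.2251]
ee_rot: [[0.997, 0.073, -0.027], [0.073, -0.997, 0.009], [-0.027, -0.011, -1.0]]
ft_force: [0.1, -0.3, 0.3]
finger_gap: -0.0002
cobek ((0.6452885270118713, -0.021006770431995392), 0.0742713063955307)
disc 358 [ 0.65512205 -0.03342024  0.03051001]
[ 0.08520396 -0.19259442  0.04265112]
```

View pics/s7.png

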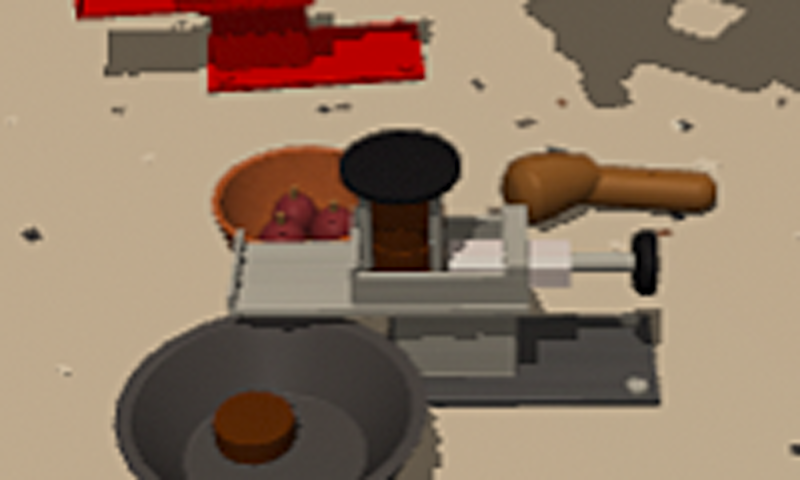

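View pics/t7.png

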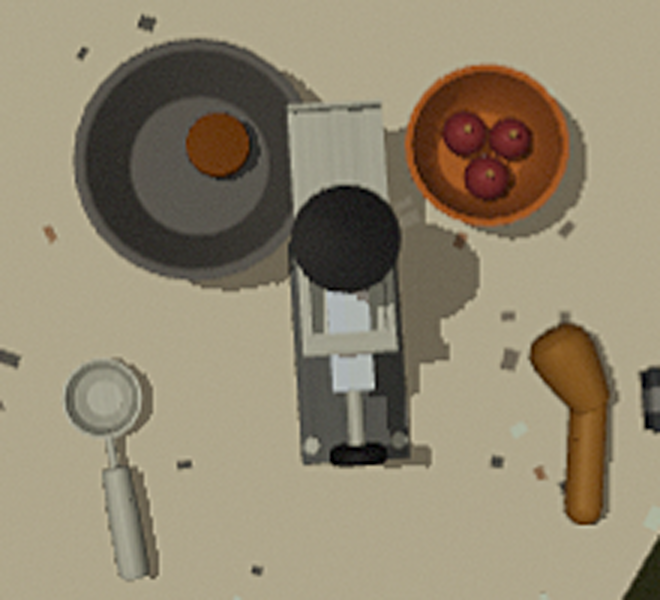

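The disc lies on the cobek floor, about 16 mm from the axis with its top at 30 mm. The cobek has not moved and the plunger is out.

```bash
python3 -c "
from rig import env
print(env.sign_off())"
```

```text
the job is handed in; nothing more can be done
None
```

The sugar disc is in the cobek and the job is handed in, after about 12 s of the 51 s allowed. No verdict was given.

- **Plunger:** I pushed the knob with the closed fingertips until it was on its stop: the force rose to about 16 N and the tool no longer moved. It then sprung back to where it was measured at the start.
- **Disc:** One disc came out, centred about 48 mm in front of the magazine axis. I slid it sideways off the ledge with the outside of the fingers. The wrist force read under 1 N at the end of each sliding move.
- **Last checks:** The disc lies flat on the cobek floor about 16 mm from its axis, with its top about 30 mm above the bench. The cobek moved less than 1 mm.
- **Surroundings:** By eye, the bowl, ulekan and teaspoon look unmoved in the last pictures. The remaining stack shows in the magazine behind its rods, but I did not measure the three discs one by one. The arm was clear of everything when I handed in.

No check failed or disagreed. The tool drifted to a tilt of about 0.03 rad during the moves, with no effect on the job.

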